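Put the flattening weight and reed frames back in their stalls

ROBOT

A 6-joint arm with a two-finger parallel gripper is mounted at the origin on the work surface. World frame = base frame: x ahead of the robot, y to its left, z up, the work surface at z = 0. Lengths are in m, angles in degrees, forces in N, time in s.
With the tool pointing down it reaches from about 0.4 to 0.825 m from the base axis. Payload 7 kg.
Tool frame: the origin (TCP) lies midway between the tips of the shut fingers; the grasp point (between the pads) lies ctrl.grasp_offset behind it (ctrl.grasp_offset is the distance from the TCP to the grasp point, in m); z points along the fingers, y is the line along which they close (so a half turn about z gives the same grasp; the last joint's range is limited). The gripper opens to 88 mm and grips with 3 to 60 N. Pads are 19 mm wide; open, the fingers measure 130 mm over their backs; the gripper's body (78 mm by 193 mm) begins 47 mm behind the grasp point.
Start: joints at [16.507, 20.546, 0.682, 0, -70.136, -16.507], TCP at [0.675, -0, 0.227] pointing down, gripper open.
Joint ranges: [-176.03, 176.03], [-82.01, 121.73], [-58.28, 71.71], [-173.87, 95.51], [-174.79, -0.11], [-173.66, 173.66]. Speed limits (degrees/s): [136.94, 136.94, 172.46, 180, 180, 180].

INTERFACE

Orientations are given as [roll, pitch, yaw] about the fixed x, y, z axes, in that order (R = Rz(yaw) Ry(pitch) Rx(roll)).
In Python, from plant import ctrl gives the robot as it stands. The module is installed in compiled form; this text tells all that it offers.
- The arm moves only by the tool send_rows, never from a script. Its argument "increments" is a list that holds one entry, the list of rows, each a list of 4 numbers: the shift along the world's x, y, z normalised to -1 to 1, where 1 is 0.2 m, then the turn about the world's z normalised to -1 to 1, where 1 is 1.5 rad. In form: [[[x, y, z, roll], ...]]. A call has 1 to 12 rows; each row is the pose to reach, as a shift and turn from the pose commanded when the call began; what a row does not reach only later rows make up. A row lasts 1/8 s, in which the tool goes at most 62.5 mm and 10.7 degrees, less where a joint would pass 70% of its speed; a pose out of reach is approached as far as the arm can. A call with a number of a shift or a turn outside -1 to 1 is refused whole. A call with a gripper value outside its range is refused whole. "jaw" is the opening, from 0 (shut) to 1 (fully open), set as the call begins (left out, the last holds). The fingers move at their own pace and stop on an object; the grip force is fixed at half the most. Time passes only in rows, so rows that repeat a pose let the fingers close. It gives the time, the measured TCP pose, the force, the opening and the grip force at its end, in the units of the state.
- ctrl.get_obs(): the state, without advancing time (a new reading comes with each control period).
- ctrl.snapshot(name): name is "scene" or "side" or "wrist"; returns the picture (400x640x3 uint8, red, green, blue); there is no depth.
- ctrl.calibration(name): a dict with "mtx" (3x3 intrinsics, pixels), "eye" and "attitude" of the camera in the world. Camera axes: x right, y up, looking along -z (the intrinsics and any distortion apply to the point x, -y, -z); pixel columns grow to the right and rows downward; lengths in m; the calibration is good to about 2 mm. The wrist camera is an equidistant fisheye: a pixel r from the principal point sees the ray r / f radians off the axis. A picture is of the moment at which its call begins: read the wrist's pose just before it. calibration takes no time and is no camera call; for the wrist camera it gives the pose at the moment of the call.
- ctrl.close_job(): hands the job in; it is judged then, once.
Trained networks look in the newest picture that a camera, given by its name, has taken for a name from the list of things; names that differ only in an ending like _2 or _b are one class to them, and where a whole thing is asked for, a point or a joint stands for the part that bears it (a point fixed in the world has none). Each returns a list of dicts, best first, with "conf" (0 to 1); they miss things now and then, are a little off and sometimes report something else, mostly with a low value. They report only what shows in the picture. A call takes as long as a camera call.
- ctrl.trace(thing, camera): "mask" (400x640 bool, what is visible of it) and "bbox" ([left, top, right, bottom] in pixels, round what is visible of it).
- ctrl.spot_point(thing, camera): "pixel" ([row, column] in pixels: a listed point, or the origin of a listed thing).
The state is a dict: "clock": time; "joint_pos": joint angles; "qvel": joint speeds; "tau": joint torques, N m; "tool_pos": TCP position; "orientation": TCP orientation; "force": force on the tool from outside, world axes, zero at the start; "moment": the same for the moment, N m; "opening": finger opening in m; "gripper_force": force on a finger pad.
Only numpy, scipy, OpenCV 4.12 (cv2) and the standard library are available. Lean on these libraries where they do the work, as an engineer would, in place of code of your own. Each camera call takes 0.05 s, during which the arm holds its last target. There are 200 camera calls.

TASK

Put the iron weight, the long reed frame and the short reed frame away, each in the stall whose label shows its shape, lying flat on the stall's floor inside the rim, the frames along the stall and the weight with its knob up. The weight is pressing on the long frame on the flap, and the short frame was put by mistake in the weight's stall. Set things down gently rather than dropping them, and leave the tuning fork in its stall, the reed pan, the glue bottle and the screwdriver where they are.

Things in the scene. Friction and masses are not known exactly. Their poses are not given: they have to be found in the camera images.
- weight: disc-shaped cast iron weight: disc 58 mm across and 24 mm high, with an upright round knob on top 22 mm across and 28 mm high (52 mm in all). Origin: centre of its underside; z up through the knob. About 500 g. Starts resting on the long frame.
- long_frame: a dull brass reed plate (4 mm) fixed on a pale maple block, with a dark reed window in its top; 144 mm long (x), 36 mm wide (y), 24 mm high in all. Origin: centre of its underside. About 240 g. Starts on the flap under the weight, at any yaw up to 0.7 rad from the flap's length.
- short_frame: a dull brass reed plate (4 mm) fixed on a pale maple block, with a dark reed window in its top; 100 mm long (x), 36 mm wide (y), 24 mm high in all. Origin: centre of its underside. About 160 g. Starts lying in the weight's stall.
- stall_weight: walnut stall (fixed open tray) whose label, a pale picture on the flat ledge at its +x end and again full size on its floor, shows a disc 58 mm across (26 on the ledge). Origin: centre of its underside; x along its length, away from the robot, z up. Floor 6 mm above the origin, clear inside 160 mm (x) by 70 mm (y), rim 8 mm above the floor, walls 5 mm. The short frame lies in it at the start.
- stall_long: walnut stall (fixed open tray) whose label, a pale picture on the flat ledge at its +x end and again full size on its floor, shows a long bar 144 x 36 mm (65 x 16 on the ledge). Origin: centre of its underside; x along its length, away from the robot, z up. Floor 6 mm above the origin, clear inside 160 mm (x) by 70 mm (y), rim 8 mm above the floor, walls 5 mm. Empty at the start.
- stall_short: walnut stall (fixed open tray) whose label, a pale picture on the flat ledge at its +x end and again full size on its floor, shows a shorter bar 100 x 36 mm (45 x 16 on the ledge). Origin: centre of its underside; x along its length, away from the robot, z up. Floor 6 mm above the origin, clear inside 160 mm (x) by 70 mm (y), rim 8 mm above the floor, walls 5 mm. Empty at the start.
- stall_fork: walnut stall (fixed open tray) whose label, a pale picture on the flat ledge at its +x end and again full size on its floor, shows a two-pronged fork. Origin: centre of its underside; x along its length, away from the robot, z up. Floor 6 mm above the origin, clear inside 160 mm (x) by 70 mm (y), rim 8 mm above the floor, walls 5 mm. The tuning fork lies in it.
- cabinet: fixed low wooden cabinet on the left of the bench with its walnut flap let down as a shelf. Origin: at bench level under the centre of the flap. The flap is 460 mm (x) by 240 mm (y), its top 70 mm above the bench; the cabinet's front stands at y = +120 mm, 200 mm high and 460 mm wide, and reaches back to y = +320 mm.
- fork: chrome tuning fork, 157 mm long, 35 mm wide, 10 mm thick, lying along x in its own stall; origin under its middle. Bystander.
- reed_pan: hexagonal maple reed pan, 150 mm across corners, 27 mm high, on the flap; origin at the centre of its underside. Bystander.
- glue_bottle: amber glue bottle, 54 mm across, 140 mm tall, standing on the bench between the flap and the rack; origin at the centre of its underside. Bystander.
- screwdriver: screwdriver, 180 mm long, lying along its x on the bench to the right of the rack; bystander.
- rack: fixed wooden base board, 335 mm wide (y) and 10 mm thick, origin at bench level; on it stand the four stalls side by side, all of one size, 80 mm apart from centre to centre along y, in an order that varies. Their label ledges lie 85 to 125 mm beyond each stall's origin along +x, level with the rims.

How it is judged:
By the outcome, as a careful person would: the job done as asked, in the order asked, and still so for the second after the job is handed in, with the robot touching nothing.
It also fails if it takes over 69 s, if anything falls off the work surface, if the arm or the gripper's body presses on something with over 40 N, if the wrist force passes 120 N, or if a joint passes its speed limit or range.

## Working session

There is one attempt and no reset: what is moved stays moved. The work goes in short steps, Python scripts to look and compute and a tool call to move; the robot and the scene stay as the last step left them, time stands still between calls to the robot, and variables do not carry over. Pictures are saved under pics/ and viewed, at most 10 in all, crops included, and the job is handed in when it is done.

Besides the shell and the picture viewer there is one more tool, called after "Call:" by a JSON object that holds its "method" and its "body", one argument or row to a line. send_rows: Moves the arm, as the interface text tells. Its arguments: {"type":"object","properties":{"increments":{"type":"array"},"jaw":{"type":"number"}},"required":["increments"]}

```bash
mkdir -p pics; python3 - <<'E'
from plant import ctrl
import cv2
o=ctrl.get_obs(); print(o, ctrl.grasp_offset)
for n in ("scene","side"):
    im=ctrl.snapshot(n); cv2.imwrite(f"pics/{n}0.png",im[...,::-1])
    c=ctrl.calibration(n); print(n,c)
    for t in ["weight","long_frame","short_frame","stall_weight","stall_long","stall_short","stall_fork","reed_pan","glue_bottle","rack","cabinet","fork"]:
        r=ctrl.spot_point(t,n)
        print(t,[(x['pixel'],round(x['conf'],2)) for x in r[:2]])
E
```

```text
{'clock': 0.0, 'joint_pos': array([ 1.65056031e+01,  2.05917338e+01,  6.32288453e-01, -2.11350241e-02,
       -7.01368618e+01, -1.65068740e+01]), 'qvel': array([ 0.03107872, -0.03396797,  0.09054342, -0.05800723,  0.0547196 ,
       -0.0631885 ]), 'tau': array([-8.00930356e-04, -5.82726967e+01,  2.93058443e+01,  6.99745238e+00,
        6.93249181e-03, -2.06530804e-04]), 'tool_pos': array([ 6.74487140e-01, -4.26508637e-05,  2.25604859e-01]), 'orientation': array([ 1.79902016e+02, -8.31733360e-03, -9.00084617e+01]), 'force': array([-0.04792002, -0.41839804, -0.41489977]), 'moment': array([-0.02247398,  0.01530392,  0.03030946]), 'gripper_force': 0.0, 'opening': 0.08760860666304268} 0.0188
scene {'mtx': array([[451.50090434,   0.        , 324.00856551],
       [  0.        , 451.50090434, 204.19171878],
       [  0.        ,   0.        ,   1.        ]]), 'eye': array([1.17095021, 0.67878414, 0.76665938]), 'attitude': array([ 54.55388087,  -0.15016581, 142.00217762])}
weight [([255.0, 481.5], 0.76), ([220.6, 336.8], 0.69)]
long_frame [([268.6, 470.4], 0.56)]
short_frame [([204.5, 292.2]
[... 368 characters left out ...]
[  0.        , 514.36176968, 202.48872101],
       [  0.        ,   0.        ,   1.        ]]), 'eye': array([ 1.09928074, -1.25927476,  1.10831094]), 'attitude': array([52.19460349, -0.92588012, 25.57212043])}
weight [([137.7, 337.8], 0.64)]
long_frame [([149.1, 334.6], 0.62), ([206.9, 364.5], 0.45)]
short_frame [([140.5, 337.0], 0.7), ([246.9, 306.1], 0.62)]
stall_weight [([250.7, 298.5], 0.62)]
stall_long [([234.9, 306.6], 0.58), ([149.4, 336.9], 0.16)]
stall_short [([270.7, 288.7], 0.77), ([216.2, 315.8], 0.32)]
stall_fork [([217.5, 311.7], 0.77)]
reed_pan [([166.8, 395.7], 0.94)]
glue_bottle [([206.8, 364.9], 0.96)]
rack []
cabinet [([172.7, 370.1], 0.62)]
fork [([219.7, 316.2], 0.61)]
```

View pics/scene0.png

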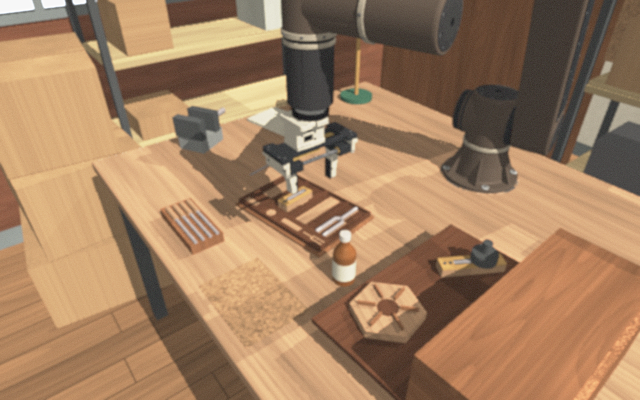

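View pics/side0.png

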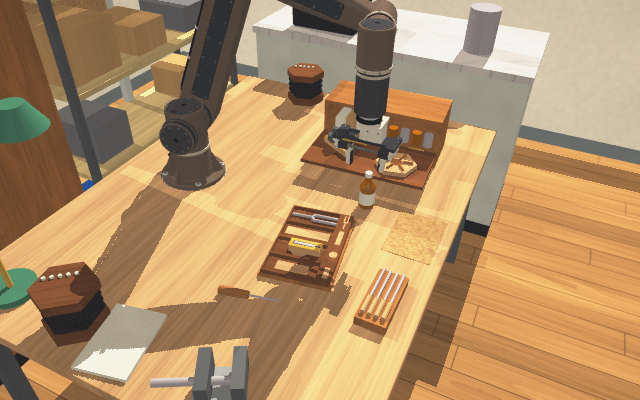

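```bash
cat > h.py <<'E'
import numpy as np, cv2
from scipy.spatial.transform import Rotation as Ro
from plant import ctrl
def rays(name,rc,c=None):
    c=c or ctrl.calibration(name); rc=np.atleast_2d(rc).astype(float)
    K=c['mtx']; x=(rc[:,1]-K[0,2])/K[0,0]; y=(rc[:,0]-K[1,2])/K[1,1]
    if name=='wrist':
        r=np.hypot(x,y)+1e-12; s=np.sin(r)/r; d=np.c_[x*s,-y*s,-np.cos(r)]
    else: d=np.c_[x,-y,-np.ones(len(x))]
    return c['eye'],d@Ro.from_euler('xyz',c['attitude'],degrees=True).as_matrix().T
def onz(name,rc,z,c=None):
    e,d=rays(name,rc,c); return (e+d*((z-e[2])/d[:,2])[:,None])[:,:2]
def rect(name,mask,z,c=None):
    "min-area rectangle of a mask projected on plane z: centre,size,yaw of long side"
    p=np.argwhere(mask); q=onz(name,p,z,c)*1000
    (cx,cy),(w,h),a=cv2.minAreaRect(q.astype(np.float32))
    if w<h: w,h,a=h,w,a+90
    return np.round([cx,cy,w,h,(a+90)%180-90],1)
E
python3 - <<'E'
from h import *
S={'weight':(255,481.5,.094),'long':(268.6,470.4,.07),'short':(204.5,292.2,.016),'st_w':(199.8,295.9,.01),'st_l':(209.9,318.5,.01),'st_s':(191.4,280.2,.01),'st_f':(223,337.9,.01),'pan':(312.6,384.5,.07),'glue':(280.8,342.5,0),'cab':(318.5,427.7,0)}
D={'weight':(137.7,337.8,.094),'long':(149.1,334.6,.07),'short':(246.9,306.1,.016),'st_w':(250.7,298.5,.01),'st_l':(234.9,306.6,.01),'st_s':(270.7,288.7,.01),'st_f':(217.5,311.7,.01),'pan':(166.8,395.7,.07),'glue':(206.8,364.9,0),'cab':(172.7,370.1,0)}
for k in S: print(k,onz('scene',S[k][:2],S[k][2]).round(3),onz('side',D[k][:2],D[k][2]).round(3))
E
```

```text
weight [[0.431 0.303]] [[0.444 0.329]]
long [[0.462 0.302]] [[0.452 0.284]]
short [[ 0.593 -0.206]] [[ 0.573 -0.201]]
st_w [[ 0.566 -0.226]] [[ 0.557 -0.221]]
st_l [[ 0.545 -0.145]] [[ 0.546 -0.144]]
st_s [[ 0.578 -0.291]] [[ 0.571 -0.311]]
st_f [[ 0.54  -0.065]] [[ 0.522 -0.057]]
pan [[0.701 0.276]] [[0.699 0.274]]
glue [[0.664 0.104]] [[0.657 0.09 ]]
cab [[0.592 0.304]] [[0.598 0.295]]
```

Call:
{"method": "send_rows", "body": {
  "increments": [
    [[-0.6, 0.8, 0.4, 0], [-0.6, 0.8, 0.4, 0], [-0.6, 0.8, 0.4, 0], [-0.6, 0.8, 0.4, 0]]
  ]
}}

```text
clock: 1.8
tool_pos: [0.5539, 0.1621, 0.3087]
orientation: [-179.9, 0.1, -89.9]
force: [0.3, -0.1, 0.0]
opening: 0.0872
gripper_force: 0.0
```

Call:
{"method": "send_rows", "body": {
  "increments": [
    [[-0.4, 0.65, 0.1, 0], [-0.4, 0.65, 0.1, 0], [-0.4, 0.65, 0.1, 0], [-0.4, 0.65, 0.1, 0]]
  ]
}}

```text
clock: 2.3
tool_pos: [0.474, 0.2918, 0.3271]
orientation: [-180.0, 0.1, -89.8]
force: [-0.7, 0.3, -0.6]
opening: 0.0875
gripper_force: 0.0
```

```bash
python3 - <<'E'
from h import *
o=ctrl.get_obs(); print(o['clock'],o['tool_pos'],o['orientation'])
c=ctrl.calibration('wrist'); im=ctrl.snapshot('wrist'); cv2.imwrite("pics/w1.png",im[...,::-1]); print(c)
for t,z in [("weight",.118),("long_frame",.094),("reed_pan",.097)]:
    for x in ctrl.trace(t,'wrist')[:2]: print(t,round(x['conf'],2),x['bbox'],rect('wrist',x['mask'],z,c))
for t,z in [("weight",.094),("long_frame",.07)]:
    for x in ctrl.spot_point(t,'wrist')[:2]: print(t,round(x['conf'],2),x['pixel'],onz('wrist',x['pixel'],z,c))
E
```

```text
2.3 [0.474004   0.29178267 0.32709383] [-1.79962292e+02  5.49124062e-02 -8.98218651e+01]
{'mtx': array([[309.70691629,   0.        , 317.94178239],
       [  0.        , 309.70691629, 201.69146851],
       [  0.        ,   0.        ,   1.        ]]), 'eye': array([0.47356275, 0.21453306, 0.48527463]), 'attitude': array([-1.65421314e+01,  6.52585812e-02, -1.79841576e+02])}
long_frame 0.61 [275.5, 139.3, 382.6, 214.7] [461.4 297.5 145.4  40.7 -30.4]
reed_pan 0.75 [123.3, 113.9, 209.4, 213.5] [689.4 276.7 151.  128.8  12.9]
weight 0.7 [188.2, 343.6] [[0.44026114 0.31228132]]
long_frame 0.66 [174.3, 327.6] [[0.46060177 0.29877987]]
```

View pics/w1.png

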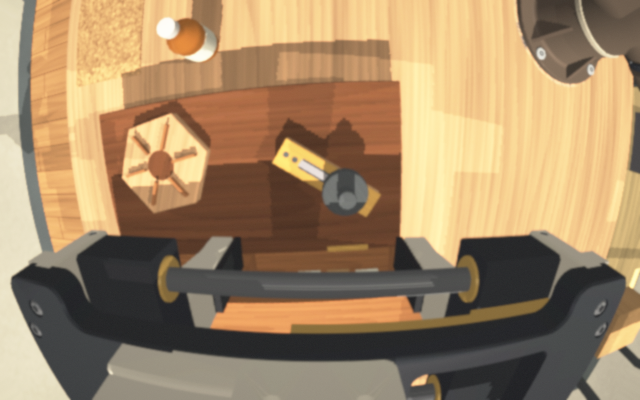

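Call:
{"method": "send_rows", "body": {
  "increments": [
    [[0.15, -0.85, 0, 0], [0.15, -0.85, 0, 0], [0.15, -0.85, 0, 0]]
  ]
}}

```text
clock: 2.98
tool_pos: [0.5052, 0.1172, 0.3267]
orientation: [-180.0, -0.0, -90.1]
force: [0.3, 0.3, 1.1]
opening: 0.0871
gripper_force: 0.0
```

Call:
{"method": "send_rows", "body": {
  "increments": [
    [[0.15, -0.85, 0, 0], [0.15, -0.85, 0, 0], [0.15, -0.85, 0, 0]]
  ]
}}

```text
clock: 3.35
tool_pos: [0.5349, -0.0532, 0.3267]
orientation: [-180.0, -0.0, -90.1]
force: [0.3, 0.4, 0.2]
opening: 0.0876
gripper_force: 0.0
```

Call:
{"method": "send_rows", "body": {
  "increments": [
    [[0.15, -0.85, 0, 0], [0.15, -0.85, 0, 0], [0.15, -0.85, 0, 0], [0.15, -0.85, 0, 0]]
  ]
}}

```text
clock: 3.85
tool_pos: [0.5645, -0.2239, 0.3253]
orientation: [179.9, -0.0, -90.3]
force: [0.2, 0.5, -0.7]
opening: 0.0875
gripper_force: 0.0
```

```bash
python3 - <<'E'
from h import *
o=ctrl.get_obs(); print(o['clock'],o['tool_pos'],o['orientation'])
c=ctrl.calibration('wrist'); im=ctrl.snapshot('wrist'); cv2.imwrite("pics/w2.png",im[...,::-1]); print(c)
for t,z in [("short_frame",.04),("stall_weight",.024),("stall_long",.024),("stall_short",.024),("stall_fork",.024)]:
    for x in ctrl.trace(t,'wrist')[:2]: print(t,round(x['conf'],2),x['bbox'],rect('wrist',x['mask'],z,c))
for t,z in [("short_frame",.016),("stall_weight",.01),("stall_long",.01),("stall_short",.01),("stall_fork",.01)]:
    for x in ctrl.spot_point(t,'wrist')[:2]: print(t,round(x['conf'],2),x['pixel'],onz('wrist',x['pixel'],z,c))
E
```

```text
3.85 [ 0.56449226 -0.22390282  0.32532804] [ 1.79883150e+02 -1.18286933e-02 -9.03110937e+01]
{'mtx': array([[309.70691629,   0.        , 317.94178239],
       [  0.        , 309.70691629, 201.69146851],
       [  0.        ,   0.        ,   1.        ]]), 'eye': array([ 0.56383224, -0.30096684,  0.4835788 ]), 'attitude': array([-1.64786586e+01, -8.78849035e-02,  1.79668668e+02])}
short_frame 0.6 [277.5, 156.6, 346.0, 187.9] [ 577.4 -215.3  100.6   40.3    8.8]
stall_weight 0.78 [233.7, 133.4, 379.9, 206.0] [ 581.6 -218.   211.5   82.1    9.3]
stall_long 0.85 [243.5, 181.3, 381.7, 248.1] [ 568.7 -138.4  211.1   83.1    9.3]
stall_short 0.81 [224.3, 82.0, 371.3, 153.7] [ 594.3 -297.2  210.7   81.9    9.1]
stall_fork 0.61 [256.9, 230.1, 387.7, 271.0] [556.2 -65.9 210.   74.1   7.6]
short_frame 0.63 [170.5, 312.0] [[ 0.57274113 -0.21260584]]
stall_weight 0.76 [165.1, 315.5] [[ 0.5673536  -0.21995905]]
stall_long 0.64 [212.0, 325.9] [[ 0.55119167 -0.14347276]]
stall_long 0.26 [328.4, 272.2] [[0.65486942 0.09698979]]
stall_short 0.73 [113.2, 309.6] [[ 0.57569576 -0.30017717]]
stall_short 0.73 [21.8, 346.9] [[ 0.51844418 -0.44454104]]
stall_fork 0.64 [256.0, 331.8] [[ 0.54089218 -0.06435967]]
```

View pics/w2.png

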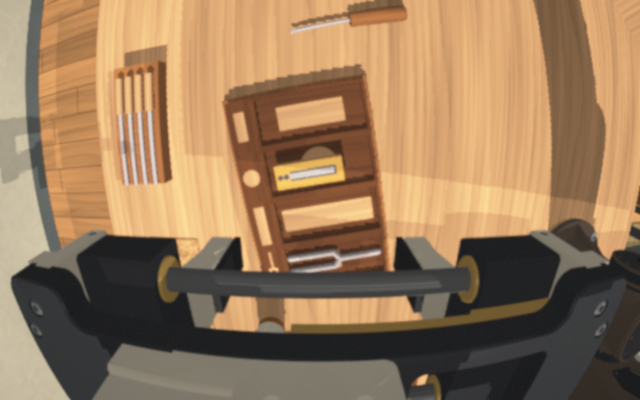

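Call:
{"method": "send_rows", "body": {
  "increments": [
    [[0.06, 0.055, -0.8, 1.0], [0.06, 0.055, -0.8, 1.0], [0.06, 0.055, -0.8, 1.0], [0.06, 0.055, -0.8, 1.0], [0.06, 0.055, -0.8, 1.0], [0.06, 0.055, -0.8, 1.0], [0.06, 0.055, -0.8, 1.0], [0.06, 0.055, -0.8, 1.0], [0.06, 0.055, -0.8, 1.0]]
  ],
  "jaw": 0.7
}}

```text
clock: 5.52
tool_pos: [0.5771, -0.2088, 0.1667]
orientation: [180.0, -0.0, -4.1]
force: [0.1, 0.4, 0.6]
opening: 0.0612
gripper_force: 0.0
```

Call:
{"method": "send_rows", "body": {
  "increments": [
    [[0, 0, -0.3, 0.153], [0, 0, -0.3, 0.153], [0, 0, -0.3, 0.153]]
  ]
}}

```text
clock: 5.9
tool_pos: [0.577, -0.209, 0.1062]
orientation: [180.0, 0.0, 8.9]
force: [-0.2, -0.0, 0.2]
opening: 0.0609
gripper_force: 0.0
```

```bash
python3 - <<'E'
from h import *
o=ctrl.get_obs(); print(o['clock'],o['tool_pos'],o['orientation'],o['joint_pos'])
c=ctrl.calibration('wrist'); im=ctrl.snapshot('wrist'); cv2.imwrite("pics/w3.png",im[...,::-1]); print(c)
for t,z in [("short_frame",.04),("stall_weight",.024),("stall_short",.024)]:
    for x in ctrl.trace(t,'wrist')[:2]: print(t,round(x['conf'],2),x['bbox'],rect('wrist',x['mask'],z,c))
E
```

```text
5.9 [ 0.57700136 -0.20895881  0.1061934 ] [1.79993290e+02 4.45311820e-02 8.87144754e+00] [-1.68545678e+00  2.06226586e+01 -1.61707676e+01  1.84145786e-02
 -5.32491234e+01  1.00545883e+02]
{'mtx': array([[309.70691629,   0.        , 317.94178239],
       [  0.        , 309.70691629, 201.69146851],
       [  0.        ,   0.        ,   1.        ]]), 'eye': array([ 0.65250185, -0.19730173,  0.2643658 ]), 'attitude': array([-1.65331080e+01, -3.22087309e-02, -8.11517393e+01])}
short_frame 0.94 [301.0, 149.4, 349.4, 269.0] [ 578.5 -213.3  101.3   36.     8. ]
stall_weight 0.64 [275.9, 71.5, 381.2, 312.5] [ 581.4 -217.6  212.    81.2    9.4]
stall_short 0.93 [372.2, 69.6, 474.3, 309.6] [ 594.5 -296.3  210.2   81.5    9.2]
stall_short 0.57 [105.3, 82.2, 196.6, 243.0] [589.6 -54.3 142.3  82.    9.3]
```

View pics/w3.png

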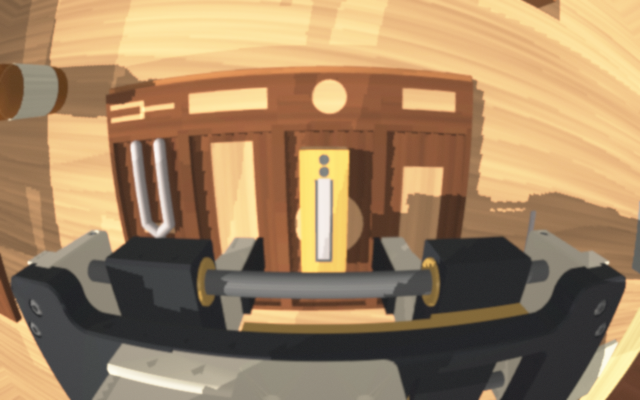

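Call:
{"method": "send_rows", "body": {
  "increments": [
    [[0, -0.02, -0.25, 0], [0, -0.02, -0.32, 0], [0, -0.02, -0.37, 0], [0, -0.02, -0.39, 0], [0, -0.02, -0.39, 0]]
  ]
}}

```text
clock: 6.72
tool_pos: [0.5775, -0.213, 0.0293]
orientation: [180.0, -0.1, 9.1]
force: [-1.0, 0.2, 0.1]
opening: 0.0613
gripper_force: 0.0
```

Call:
{"method": "send_rows", "body": {
  "increments": [
    [[0, 0, 0, 0], [0, 0, 0, 0], [0, 0, 0, 0], [0, 0, 0, 0]]
  ],
  "jaw": 0.1
}}

```text
clock: 7.22
tool_pos: [0.5771, -0.2131, 0.0289]
orientation: [180.0, -0.0, 9.1]
force: [-0.7, 0.3, 1.8]
opening: 0.0356
gripper_force: 30.0
```

Call:
{"method": "send_rows", "body": {
  "increments": [
    [[0, 0, 0.1, 0], [0, 0, 0.25, 0], [-0.01, -0.25, 0.25, 0], [-0.01, -0.433, 0.25, 0], [-0.01, -0.433, 0.2, 0], [-0.01, -0.433, 0.1, 0], [-0.01, -0.433, 0.04, 0], [-0.01, -0.433, 0.02, 0], [-0.01, -0.433, 0.02, 0]]
  ]
}}

```text
clock: 8.35
tool_pos: [0.5751, -0.2993, 0.0325]
orientation: [-180.0, 0.0, 9.1]
force: [0.2, 0.5, -1.1]
opening: 0.0359
gripper_force: 30.0
```

Call:
{"method": "send_rows", "body": {
  "increments": [
    [[0, 0, -0.01, 0], [0, 0, -0.02, 0], [0, 0, -0.025, 0], [0, 0, -0.025, 0]]
  ]
}}

```text
clock: 8.85
tool_pos: [0.5753, -0.2996, 0.0289]
orientation: [180.0, -0.1, 9.1]
force: [-2.3, 2.0, 6.0]
opening: 0.0359
gripper_force: 30.0
```

Call:
{"method": "send_rows", "body": {
  "increments": [
    [[0, 0, 0, 0], [0, 0, 0, 0], [0, 0, 0.05, 0], [0, 0, 0.2, 0], [0, 0, 0.5, 0], [0, 0, 0.8, 0], [0, 0, 1, 0], [0, 0, 1, 0], [0, 0, 1, 0]]
  ],
  "jaw": 0.7
}}

```text
clock: 9.98
tool_pos: [0.5747, -0.2994, 0.2277]
orientation: [-180.0, -0.0, 9.1]
force: [-0.4, 0.8, -1.0]
opening: 0.0614
gripper_force: 0.0
```

```bash
python3 - <<'E'
from h import *
print(ctrl.get_obs()['tool_pos'])
c=ctrl.calibration('wrist'); im=ctrl.snapshot('wrist')
for t,z in [("short_frame",.04),("stall_short",.024)]:
    for x in ctrl.trace(t,'wrist')[:1]: print(t,round(x['conf'],2),x['bbox'],rect('wrist',x['mask'],z,c))
# weight in saved picture w1
c=dict(c); c['eye']=np.array([0.47356275, 0.21453306, 0.48527463]); c['attitude']=np.array([-16.5421314,0.0652585812,-179.841576])
im=cv2.imread('pics/w1.png'); hsv=cv2.cvtColor(im,cv2.COLOR_BGR2HSV)
m=np.zeros(im.shape[:2],bool); s=np.s_[155:225,315:380]
m[s]=(hsv[s][...,1]<70)&(hsv[s][...,2]<130)
n,l,st,ce=cv2.connectedComponentsWithStats(m.astype(np.uint8)); k=1+st[1:,4].argmax(); print(st[k],ce[k])
cnt=np.argwhere(l==k); (x,y),r=cv2.minEnclosingCircle(onz('wrist',cnt,.118,c).astype(np.float32)*1000); print(x,y,r)
print(onz('wrist',[198,347],.146,c))
E
```

```text
[ 0.57466961 -0.2994298   0.22767347]
short_frame 0.58 [304.6, 139.0, 336.1, 220.2] [ 575.4 -299.7  101.3   35.6    9. ]
stall_short 0.75 [2.2, 73.0, 81.3, 111.2] [658.  174.6 243.6  63.6  86.8]
[ 322  169   45   47 1670] [343.97245509 191.38203593]
445.57403564453125 310.3417663574219 32.85704803466797
[[0.44049818 0.3108023 ]]
```

Call:
{"method": "send_rows", "body": {
  "increments": [
    [[-0.22, 1, 0.1, -0.384], [-0.22, 1, 0.1, -0.384], [-0.22, 1, 0.1, -0.384], [-0.22, 1, 0.1, -0.384]]
  ],
  "jaw": 0.6
}}

```text
clock: 10.62
tool_pos: [0.5301, -0.0976, 0.2472]
orientation: [180.0, 0.0, -24.0]
force: [0.5, -0.6, -0.1]
opening: 0.0525
gripper_force: 0.0
```

Call:
{"method": "send_rows", "body": {
  "increments": [
    [[-0.22, 1, 0, -0.384], [-0.22, 1, 0, -0.384], [-0.22, 1, 0, -0.384], [-0.22, 1, 0, -0.384]]
  ]
}}

```text
clock: 11.12
tool_pos: [0.4861, 0.1021, 0.2469]
orientation: [179.9, 0.0, -57.1]
force: [0.7, 0.1, -1.0]
opening: 0.0522
gripper_force: 0.0
```

Call:
{"method": "send_rows", "body": {
  "increments": [
    [[-0.22, 1, 0, -0.384], [-0.22, 1, 0, -0.384], [-0.22, 1, 0, -0.384], [-0.22, 1, 0, -0.384], [-0.22, 1, 0, -0.384]]
  ]
}}

```text
clock: 11.75
tool_pos: [0.4421, 0.3022, 0.2463]
orientation: [179.9, -0.1, -89.8]
force: [-0.0, -0.4, -0.8]
opening: 0.0525
gripper_force: 0.0
```

```bash
python3 - <<'E'
from h import *
print(ctrl.get_obs()['tool_pos'],ctrl.get_obs()['orientation'])
c=ctrl.calibration('wrist'); im=ctrl.snapshot('wrist'); cv2.imwrite('pics/w4.png',im[...,::-1]); print(c)
for t,z in [("weight",.118),("long_frame",.094),("cabinet",.07)]:
    for x in ctrl.trace(t,'wrist')[:1]: print(t,round(x['conf'],2),x['bbox'],rect('wrist',x['mask'],z,c))
E
```

```text
[0.44213278 0.30224713 0.24625538] [ 1.79920156e+02 -1.00735743e-01 -8.97844640e+01]
{'mtx': array([[309.70691629,   0.        , 317.94178239],
       [  0.        , 309.70691629, 201.69146851],
       [  0.        ,   0.        ,   1.        ]]), 'eye': array([0.44206456, 0.2254203 , 0.4046558 ]), 'attitude': array([-1.63878199e+01, -4.75828784e-02, -1.79802585e+02])}
weight 0.91 [291.6, 172.0, 348.8, 233.1] [440.5 311.4  59.2  56.4 -62.8]
long_frame 0.89 [234.9, 136.9, 365.7, 233.1] [460.7 297.3 144.7  41.2 -30.3]
cabinet 0.63 [53.2, 63.2, 394.9, 323.6] [584.5 343.3 461.3 327.8   3. ]
```

View pics/w4.png

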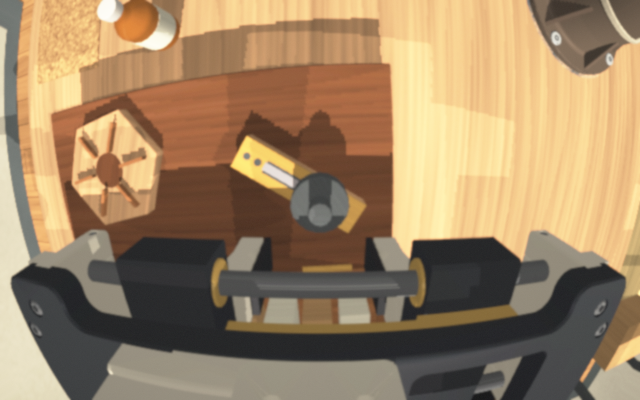

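Call:
{"method": "send_rows", "body": {
  "increments": [
    [[-0.008, 0.045, -0.3, 0], [-0.008, 0.045, -0.5, 0], [-0.008, 0.045, -0.57, 0], [-0.008, 0.045, -0.6, 0], [-0.008, 0.045, -0.615, 0], [-0.008, 0.045, -0.615, 0]]
  ]
}}

```text
clock: 12.7
tool_pos: [0.4419, 0.3098, 0.1256]
orientation: [-179.9, 0.1, -89.9]
force: [-0.2, -1.4, -0.5]
opening: 0.0525
gripper_force: 0.0
```

Call:
{"method": "send_rows", "body": {
  "increments": [
    [[0, 0, 0, 0], [0, 0, 0, 0], [0, 0, 0, 0], [0, 0, 0, 0]]
  ],
  "jaw": 0.0
}}

```text
clock: 13.2
tool_pos: [0.4412, 0.3094, 0.1247]
orientation: [180.0, 0.0, -89.9]
force: [-1.8, 0.5, 1.7]
opening: 0.0211
gripper_force: 30.0
```

Call:
{"method": "send_rows", "body": {
  "increments": [
    [[0, 0, 0.05, 0], [0, 0, 0.15, 0], [0, 0, 0.35, 0], [0, 0, 0.6, 0], [0, 0, 0.6, 0], [0, 0, 0.6, 0]]
  ]
}}

```text
clock: 13.95
tool_pos: [0.4405, 0.3088, 0.2435]
orientation: [179.9, -0.0, -89.9]
force: [-1.0, 0.0, -7.4]
opening: 0.0216
gripper_force: 30.0
```

Call:
{"method": "send_rows", "body": {
  "increments": [
    [[0.1, -0.45, 0, 0], [0.15, -0.7, 0, 0], [0.2, -0.9, 0, 0], [0.2, -0.9, 0, 0]]
  ]
}}

```text
clock: 14.45
tool_pos: [0.4803, 0.1252, 0.2425]
orientation: [179.8, -0.1, -90.2]
force: [0.1, 0.4, -6.0]
opening: 0.0212
gripper_force: 30.0
```

Call:
{"method": "send_rows", "body": {
  "increments": [
    [[0.2, -0.9, 0, 0], [0.2, -0.9, 0, 0], [0.2, -0.9, 0, 0], [0.2, -0.9, 0, 0]]
  ]
}}

```text
clock: 14.95
tool_pos: [0.5206, -0.0539, 0.2424]
orientation: [179.8, -0.1, -90.2]
force: [-1.0, 0.7, -6.7]
opening: 0.021
gripper_force: 30.0
```

Call:
{"method": "send_rows", "body": {
  "increments": [
    [[0.2, -0.85, 0, 0], [0.2, -0.85, 0, 0], [0.2, -0.85, 0, 0], [0.2, -0.85, 0, 0], [0.2, -0.85, 0, 0]]
  ]
}}

```text
clock: 15.58
tool_pos: [0.5608, -0.2197, 0.2427]
orientation: [179.8, 0.1, -89.9]
force: [-0.4, 0.5, -5.7]
opening: 0.0212
gripper_force: 30.0
```

```bash
python3 - <<'E'
from h import *
p=ctrl.get_obs()['tool_pos']; print(p,ctrl.get_obs()['orientation'])
c=ctrl.calibration('wrist'); im=ctrl.snapshot('wrist')
for t,z in [("weight",p[2]-.0067),("stall_weight",.024)]:
    for x in ctrl.trace(t,'wrist')[:1]: print(t,round(x['conf'],2),x['bbox'],rect('wrist',x['mask'],z,c))
E
```

```text
[ 0.5608132  -0.21971101  0.24271827] [ 1.79823727e+02  5.81964155e-02 -8.99308342e+01]
weight 0.93 [276.2, 197.0, 365.0, 271.8] [ 558.6 -226.6   48.8   45.6  -59.4]
stall_weight 0.9 [214.3, 134.6, 388.2, 221.1] [ 581.6 -217.8  211.    82.2    9.7]
```

Call:
{"method": "send_rows", "body": {
  "increments": [
    [[0.005, -0.008, -0.3, 0], [0.005, -0.008, -0.6, 0], [0.005, -0.008, -0.8, 0], [0.005, -0.008, -0.9, 0], [0.005, -0.008, -0.95, 0], [0.005, -0.008, -0.95, 0]]
  ]
}}

```text
clock: 16.48
tool_pos: [0.5626, -0.2216, 0.0547]
orientation: [180.0, -0.0, -89.9]
force: [-0.6, 0.2, -5.4]
opening: 0.0212
gripper_force: 30.0
```

Call:
{"method": "send_rows", "body": {
  "increments": [
    [[0, 0, -0.01, 0], [0, 0, -0.02, 0], [0, 0, -0.03, 0], [0, 0, -0.03, 0]]
  ]
}}

```text
clock: 16.98
tool_pos: [0.5627, -0.2223, 0.0489]
orientation: [-180.0, -0.0, -89.9]
force: [-0.7, 0.7, -4.0]
opening: 0.0209
gripper_force: 30.0
```

Call:
{"method": "send_rows", "body": {
  "increments": [
    [[0, 0, -0.005, 0], [0, 0, -0.01, 0], [0, 0, -0.01, 0]]
  ]
}}

```text
clock: 17.35
tool_pos: [0.563, -0.2219, 0.0483]
orientation: [-179.9, -0.0, -89.9]
force: [-4.3, 5.5, 10.1]
opening: 0.0211
gripper_force: 30.0
```

Call:
{"method": "send_rows", "body": {
  "increments": [
    [[0, 0, 0, 0], [0, 0, 0, 0], [0, 0, 0.05, 0], [0, 0, 0.3, 0], [0, 0, 0.6, 0], [0, 0, 0.9, 0], [0, 0, 0.95, 0], [0, 0, 0.95, 0]]
  ],
  "jaw": 0.6
}}

```text
clock: 18.35
tool_pos: [0.5626, -0.2223, 0.2378]
orientation: [-179.9, -0.0, -89.9]
force: [-1.0, 0.1, -1.3]
opening: 0.0525
gripper_force: 0.0
```

```bash
python3 - <<'E'
from h import *
p=ctrl.get_obs()['tool_pos']; print(p)
c=ctrl.calibration('wrist'); im=ctrl.snapshot('wrist'); cv2.imwrite('pics/w5.png',im[...,::-1])
for t,z in [("weight",.04),("stall_weight",.024)]:
    for x in ctrl.trace(t,'wrist')[:1]: print(t,round(x['conf'],2),x['bbox'],rect('wrist',x['mask'],z,c))
E
```

```text
[ 0.562613   -0.22230181  0.2377512 ]
weight 0.93 [294.0, 156.0, 341.4, 205.2] [ 562.7 -218.9   58.1   56.9  -89.9]
stall_weight 0.93 [217.4, 137.9, 389.1, 221.5] [ 581.  -218.   211.8   81.2    9.3]
```

Call:
{"method": "send_rows", "body": {
  "increments": [
    [[-0.155, 0.845, 0, 0.232], [-0.155, 0.845, 0, 0.232], [-0.155, 0.845, 0, 0.232]]
  ]
}}

```text
clock: 18.88
tool_pos: [0.5301, -0.0516, 0.235]
orientation: [179.8, 0.0, -69.8]
force: [1.2, 0.5, 1.0]
opening: 0.0526
gripper_force: 0.0
```

Call:
{"method": "send_rows", "body": {
  "increments": [
    [[-0.155, 0.845, 0, 0.232], [-0.155, 0.845, 0, 0.232], [-0.155, 0.845, 0, 0.232]]
  ]
}}

```text
clock: 19.25
tool_pos: [0.4992, 0.1177, 0.2352]
orientation: [179.9, 0.0, -49.8]
force: [1.2, -0.6, 1.0]
opening: 0.0525
gripper_force: 0.0
```

Call:
{"method": "send_rows", "body": {
  "increments": [
    [[-0.155, 0.845, 0, 0.232], [-0.155, 0.845, 0, 0.232], [-0.155, 0.845, 0, 0.232], [-0.155, 0.845, 0, 0.232]]
  ],
  "jaw": 0.75
}}

```text
clock: 19.75
tool_pos: [0.4683, 0.2872, 0.2346]
orientation: [179.8, 0.0, -29.9]
force: [-0.6, -0.3, -0.6]
opening: 0.0656
gripper_force: 0.0
```

```bash
python3 - <<'E'
from h import *
o=ctrl.get_obs(); print(o['tool_pos'],o['orientation'])
c=ctrl.calibration('wrist'); im=ctrl.snapshot('wrist'); cv2.imwrite('pics/w6.png',im[...,::-1])
for t,z in [("long_frame",.094),("cabinet",.07)]:
    for x in ctrl.trace(t,'wrist')[:1]: print(t,round(x['conf'],2),x['bbox'],rect('wrist',x['mask'],z,c))
for x in ctrl.spot_point('long_frame','wrist')[:1]: print(onz('wrist',x['pixel'],.07,c))
E
```

```text
[0.46828773 0.28717611 0.23456326] [ 1.79824065e+02  3.63725884e-02 -2.98958865e+01]
long_frame 0.86 [293.0, 128.2, 330.2, 267.8] [462.3 299.  145.5  35.8 -30.7]
cabinet 0.8 [0.0, 0.7, 451.3, 330.8] [597.7 456.3 737.6 496.6  50.4]
[[0.46056607 0.30024102]]
```

View pics/w6.png

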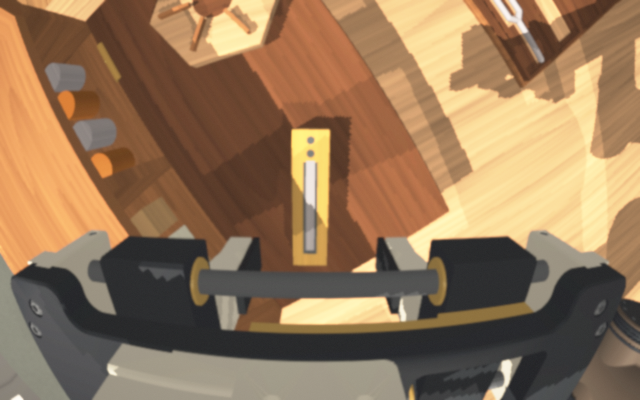

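View pics/w5.png

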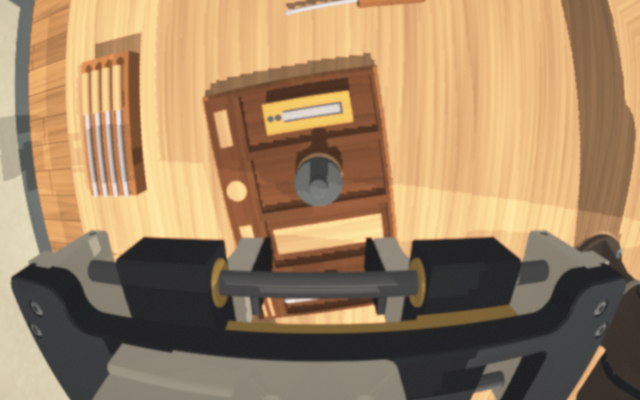

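Call:
{"method": "send_rows", "body": {
  "increments": [
    [[0.01, 0.034, -0.3, -0.008], [0.01, 0.034, -0.5, -0.008], [0.01, 0.034, -0.65, -0.008], [0.01, 0.034, -0.73, -0.008], [0.01, 0.034, -0.765, -0.008], [0.01, 0.034, -0.765, -0.008]]
  ]
}}

```text
clock: 20.7
tool_pos: [0.4718, 0.2915, 0.084]
orientation: [-180.0, -0.0, -30.8]
force: [-0.8, -0.3, 0.7]
opening: 0.0658
gripper_force: 0.0
```

Call:
{"method": "send_rows", "body": {
  "increments": [
    [[0, 0, 0, 0], [0, 0, 0, 0], [0, 0, 0, 0], [0, 0, 0, 0]]
  ],
  "jaw": 0.1
}}

```text
clock: 21.2
tool_pos: [0.4717, 0.292, 0.084]
orientation: [-179.9, -0.0, -30.8]
force: [-0.5, 0.2, 1.4]
opening: 0.0353
gripper_force: 30.0
```

Call:
{"method": "send_rows", "body": {
  "increments": [
    [[0, 0, 0.05, 0], [0, 0, 0.2, 0], [0, 0, 0.45, 0], [0, 0, 0.7, 0], [0, 0, 0.7, 0], [0, 0, 0.7, 0]]
  ]
}}

```text
clock: 21.95
tool_pos: [0.4706, 0.2911, 0.223]
orientation: [179.9, 0.1, -30.8]
force: [-0.4, 0.2, -4.1]
opening: 0.0355
gripper_force: 30.0
```

Call:
{"method": "send_rows", "body": {
  "increments": [
    [[0.08, -0.36, 0, 0.06], [0.15, -0.72, 0, 0.155], [0.15, -0.72, 0, 0.155], [0.15, -0.72, 0, 0.155]]
  ]
}}

```text
clock: 22.45
tool_pos: [0.5005, 0.1455, 0.2219]
orientation: [179.9, 0.1, -17.6]
force: [-0.4, -0.7, -2.9]
opening: 0.0362
gripper_force: 30.0
```

Call:
{"method": "send_rows", "body": {
  "increments": [
    [[0.15, -0.72, 0, 0.155], [0.15, -0.72, 0, 0.155], [0.15, -0.72, 0, 0.155]]
  ]
}}

```text
clock: 22.82
tool_pos: [0.5309, 0.002, 0.2222]
orientation: [179.9, 0.1, -4.1]
force: [1.2, 1.6, -3.4]
opening: 0.0354
gripper_force: 30.0
```

Call:
{"method": "send_rows", "body": {
  "increments": [
    [[0.15, -0.72, 0, 0.155], [0.15, -0.72, 0, 0.155], [0.15, -0.72, 0, 0.155], [0.15, -0.72, 0, 0.155], [0.15, -0.72, 0, 0.155]]
  ]
}}

```text
clock: 23.45
tool_pos: [0.561, -0.1397, 0.2224]
orientation: [-180.0, 0.1, 9.2]
force: [0.2, 0.2, -2.5]
opening: 0.0356
gripper_force: 30.0
```

```bash
python3 - <<'E'
from h import *
o=ctrl.get_obs(); p=o['tool_pos']; print(p,o['orientation'])
c=ctrl.calibration('wrist'); im=ctrl.snapshot('wrist'); cv2.imwrite('pics/w7.png',im[...,::-1])
for t,z in [("long_frame",p[2]+.010),("stall_long",.024),("stall_weight",.024)]:
    for x in ctrl.trace(t,'wrist')[:1]: print(t,round(x['conf'],2),x['bbox'],rect('wrist',x['mask'],z,c))
E
```

```text
[ 0.56102636 -0.13968467  0.22236832] [-1.79966221e+02  1.15341206e-01  9.17288233e+00]
long_frame 0.72 [281.0, 144.5, 356.5, 323.3] [ 570.  -138.6  105.7   37.2    9.3]
stall_long 0.71 [282.9, 79.3, 352.8, 142.3] [ 636.2 -127.8   79.9   71.9  -81.3]
stall_weight 0.65 [355.8, 81.8, 419.4, 249.3] [ 586.5 -217.1  201.1   79.8    9.5]
```

View pics/w7.png

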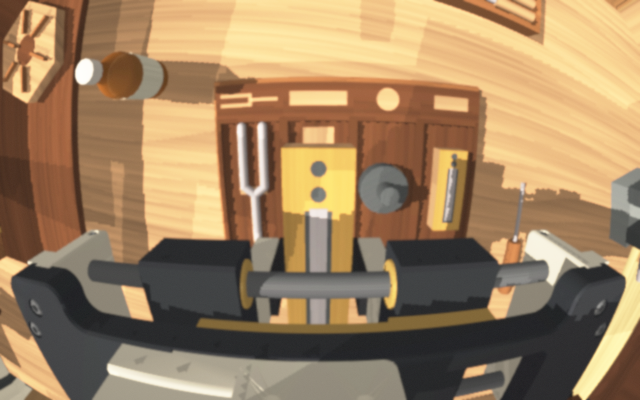

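Call:
{"method": "send_rows", "body": {
  "increments": [
    [[0, 0, -0.3, 0], [0, 0, -0.6, 0], [0, 0, -0.8, 0], [0, 0, -0.88, 0], [0, 0, -0.93, 0], [0, 0, -0.93, 0]]
  ]
}}

```text
clock: 24.4
tool_pos: [0.5621, -0.1402, 0.0383]
orientation: [180.0, -0.1, 9.2]
force: [0.4, 0.0, -3.2]
opening: 0.0356
gripper_force: 30.0
```

Call:
{"method": "send_rows", "body": {
  "increments": [
    [[0, 0, -0.01, 0], [0, 0, -0.02, 0], [0, 0, -0.025, 0], [0, 0, -0.025, 0]]
  ]
}}

```text
clock: 24.9
tool_pos: [0.5614, -0.1405, 0.0327]
orientation: [180.0, -0.0, 9.2]
force: [-0.3, -0.6, -4.1]
opening: 0.0358
gripper_force: 30.0
```

Call:
{"method": "send_rows", "body": {
  "increments": [
    [[0, 0, -0.01, 0], [0, 0, -0.015, 0], [0, 0, -0.015, 0]]
  ]
}}

```text
clock: 25.28
tool_pos: [0.5614, -0.1404, 0.03]
orientation: [180.0, -0.0, 9.2]
force: [-1.6, 1.4, 4.1]
opening: 0.0359
gripper_force: 30.0
```

Contact with the floor; release gently with a small opening, then lift clear.

Call:
{"method": "send_rows", "body": {
  "increments": [
    [[0, 0, 0, 0], [0, 0, 0, 0], [0, 0, 0.03, 0], [0, 0, 0.15, 0], [0, 0, 0.4, 0], [0, 0, 0.7, 0], [0, 0, 1, 0], [0, 0, 1, 0], [0, 0, 1, 0]]
  ],
  "jaw": 0.5
}}

```text
clock: 26.4
tool_pos: [0.5611, -0.1403, 0.2298]
orientation: [-180.0, -0.0, 9.2]
force: [-0.9, -0.8, -0.4]
opening: 0.0441
gripper_force: 0.0
```

Call:
{"method": "send_rows", "body": {
  "increments": [
    [[-0.5, 0, 0.5, 0], [-0.5, 0, 0.5, 0], [-0.5, 0, 0.5, 0], [-0.5, 0, 0.5, 0]]
  ]
}}

```text
clock: 26.9
tool_pos: [0.461, -0.1403, 0.3295]
orientation: [-180.0, -0.0, 9.2]
force: [0.2, -1.1, -0.9]
opening: 0.0436
gripper_force: 0.0
```

```bash
python3 - <<'E'
from h import *
c=ctrl.calibration('wrist'); im=ctrl.snapshot('wrist'); cv2.imwrite('pics/w8.png',im[...,::-1])
for t,z in [("long_frame",.04),("short_frame",.04),("weight",.04),("stall_long",.024),("stall_weight",.024),("stall_short",.024)]:
    for x in ctrl.trace(t,'wrist')[:1]: print(t,round(x['conf'],2),x['bbox'],rect('wrist',x['mask'],z,c))
E
```

```text
long_frame 0.9 [319.5, 56.5, 342.8, 157.0] [ 549.5 -142.9  144.5   35.6    9.1]
short_frame 0.9 [420.2, 79.5, 448.8, 141.8] [ 574.1 -296.2  100.7   45.     8.8]
weight 0.68 [362.1, 86.3, 399.5, 127.0] [ 563.2 -215.3   56.4   55.    89.9]
stall_long 0.62 [299.2, 22.3, 351.8, 162.8] [ 569.  -139.3  210.3   81.1    9.8]
stall_weight 0.98 [355.4, 28.4, 409.4, 165.6] [ 581.2 -217.9  211.1   81.1    9.4]
stall_short 0.92 [406.5, 30.3, 456.2, 164.4] [ 594.7 -296.9  210.    82.5    9.7]
```

View pics/w8.png

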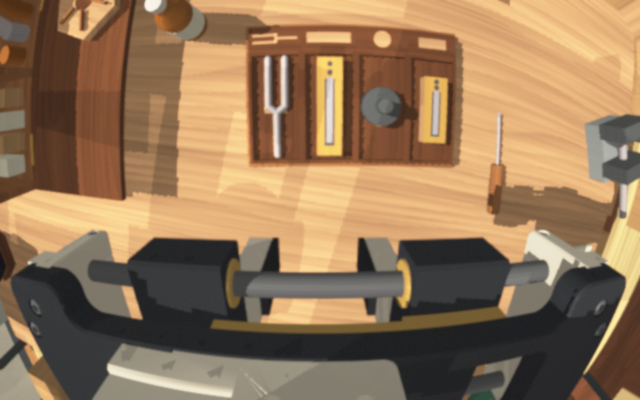

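The last picture shows the long frame at pixel (330,107), the weight with its knob up at (381,106) and the short frame at (434,110). Each lies in its own labelled stall, and the fork, glue bottle, reed pan and screwdriver have not been moved.

```bash
python3 -c "
from plant import ctrl
print(ctrl.close_job())"
```

```text
the job is handed in; nothing more can be done
None
```

The job is handed in at about 27 s of the 69 s allowed: the last wrist picture shows the short frame, the weight (knob up) and the long frame each in its labelled stall, and the fork, reed pan, glue bottle and screwdriver left alone.

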